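# Lock the earring tree with the fork key

### The arm

A 6-joint arm with a two-finger parallel gripper is mounted at the origin on the work surface. World frame = base frame: x ahead of the robot, y to its left, z up, the work surface at z = 0. Lengths are in mm, angles in rad, forces in N, time in s.
With the tool pointing down it reaches from about 400 to 825 mm from the base axis. Payload 7 kg.
Tool frame: the origin (TCP) lies at the very end of the fingers, on their centre line; the grasp point (between the pads) lies 19 mm behind it; z points along the fingers, y is the line along which they close (so a half turn about z gives the same grasp; the last joint's range is limited). The gripper opens to 88 mm and grips with 3 to 60 N. Pads are 19 mm wide; open, the fingers measure 130 mm over their backs; the gripper's body (78 mm by 193 mm) begins 47 mm behind the grasp point.
Start: joints at [-0.972, 0.359, 0.012, 0, -1.224, -0.288], TCP at [206.402, -642.646, 189.361] pointing down, gripper open.
Joint ranges: [-3.07, 3.07], [-1.43, 2.12], [-1.02, 1.25], [-3.03, 1.67], [-3.05, -0], [-3.03, 3.03]. Speed limits (rad/s): [2.39, 2.39, 3.01, 3.14, 3.14, 3.14].

### API

Orientations are given as a unit quaternion [x, y, z, w].
In Python, from plant import bot gives the robot as it stands. Calls block until the motion is done:
- bot.move_ptp(position, orientation): joint-space move of the TCP to a pose.
- bot.line_to(position, velocity=150, ori=None): straight line of the TCP; ori=None keeps the orientation; velocity is the mean speed in mm/s.
- bot.move_joints(angles): joint-space move.
- bot.move_gripper(opening, force=None): finger opening in mm; force is the grip in N (None keeps the last); returns when the fingers have stopped.
- bot.pause(seconds).
- bot.solve_ik(position, orientation): joint angles nearest the present ones, or None.
- bot.read_state(): the state.
- bot.camera(name): name is "side" or "top" or "wrist"; returns the picture (384x512x3 uint8, red, green, blue); there is no depth.
- bot.get_calibration(name): a dict with "fx", "fy", "cx", "cy" (pixels), "view" (4x4, takes a point from world to camera coordinates); the wrist camera has in their place "T_tool_cam" (4x4, takes a point from camera to tool coordinates, whose origin is the TCP and whose axes are the flange's). Camera axes: x right, y up, looking along -z (the intrinsics and any distortion apply to the point x, -y, -z); pixel columns grow to the right and rows downward; lengths in mm; the calibration is good to about 2 mm. A picture is of the moment at which its call begins: read the wrist's pose just before it. get_calibration takes no time and is no camera call.
A pose or a line that the arm cannot do raises bot.Unreachable and nothing moves.
- bot.close_job(): hands the job in; it is judged then, once.
The state is a dict: "t": time; "joint_pos": joint angles; "qvel": joint speeds; "tau": joint torques, N m; "tcp_pos": TCP position; "eef_rot": TCP orientation; "contact_force": force on the tool from outside, world axes, zero at the start; "moment": the same for the moment, N m; "width": finger opening in mm; "finger_force": force on a finger pad.
Only numpy, scipy, OpenCV 4.12 (cv2) and the standard library are available. Lean on these libraries where they do the work, as an engineer would, in place of code of your own. Each camera call takes 0.05 s, during which the arm holds its last target. There are 200 camera calls.

### The job

Lock the earring tree: take the T-handled fork key by its cross-bar, lower it into the tree's open tube so that its two jaws straddle the lock bar at the bottom, and turn the bar clockwise (seen from above) until it meets its stop. Let go and leave the key standing upright down in the tube; leave the round-footed stamp where it stands.

Things in the scene. Friction and masses are not known exactly. Their poses are not given: they have to be found in the camera images.
- key: Loose steel fork key, 140 mm tall, 0.4 kg, upright on two jaws. Origin: centre of its underside, z up. Cross-bar along x: 90 long, 14 wide, 16 high, centre 132 mm above origin; stem 12 mm thick. Jaws: 36 long (x), 5 thick, outer faces 40 apart; gap between them 30 wide (y), 25 deep, runs along x, parallel to the cross-bar; 54 mm disc above. Free play over the lock bar 27 deg each way.
- lock_bar (a point): Centre of the top of the brass lock bar, 44 mm long (point x), 10 thick (y), 16 high, on the floor of the earring tree's grey upright tube, on the tube's axis; z up; point turns with the bar. Tube bore 76 mm, outside 86; rim 74 mm above this point, 100 above the table; floor 16 mm below this point. Bar, like key, is the same after a half turn.
- lock (a joint): Lock bar's angle, rad: 0 to 0.12 at the start, grows as it turns clockwise seen from above, firm stop at 0.8 (locked). Stays where left; takes 0.12 N m. The tree is fixed: 110 x 235 x 10 mm plate with the tube and, 135 mm from the tube's axis, a thin post 150 mm tall with a 100 mm cross-arm of earrings. At 0 the bar is parallel to the cross-arm, square to the line tube to post.
- stamp: Bystander to leave alone: loose steel T-handled stamp, 110 mm tall, upright, with a shorter cross-bar (55 mm) and a solid round foot, 48 mm diameter, 40 high. Origin: centre of its underside. Farther off: flat pliers, wooden ring cone (90 mm tall), glass bowl (50 mm tall).
There are look-alikes about, which are no part of the job. What is shaped like the key but brown is not meant.

How it is judged:
By the outcome, as a careful person would: the job done as asked, in the order asked, and still so for the second after the job is handed in, with the robot touching nothing.
It also fails if it takes over 48 s, if anything falls off the work surface, if the arm or the gripper's body presses on something with over 40 N, if the wrist force passes 120 N, or if a joint passes its speed limit or range.

## Working session

There is one attempt and no reset: what is moved stays moved. The work goes in short steps, each a Python script; the robot and the scene stay as the last script left them, time stands still between calls to the robot, and variables do not carry over. Pictures are saved under pics/ and viewed, at most 10 in all, crops included, and the job is handed in when it is done.

```bash
ls; mkdir -p pics; python3 - <<'E'
from plant import bot
import cv2,numpy as np
for n in ("top","side"):
    im=bot.camera(n); cv2.imwrite(f"pics/{n}0.png",cv2.resize(im[:,:,::-1],(800,600),interpolation=cv2.INTER_CUBIC)); np.save(f"pics/{n}0.npy",im)
    c=bot.get_calibration(n); print(n,{k:(np.round(v,3).tolist() if k!='x' else v) for k,v in c.items()})
print({k:np.round(v,3).tolist() for k,v in bot.read_state().items()})
print(bot.get_calibration("wrist"))
E
```

```text
pics
top {'fx': 477.161, 'fy': 477.161, 'cx': 250.769, 'cy': 189.352, 'view': [[0.02, -1.0, 0.017, 99.367], [0.995, 0.022, 0.1, -530.547], [-0.101, 0.014, 0.995, -1095.512], [0.0, 0.0, 0.0, 1.0]]}
side {'fx': 448.637, 'fy': 448.637, 'cx': 246.919, 'cy': 191.496, 'view': [[-0.818, -0.575, 0.002, 517.178], [0.349, -0.494, 0.796, -175.351], [-0.457, 0.652, 0.605, -859.996], [0.0, 0.0, 0.0, 1.0]]}
{'t': 0.1, 'joint_pos': [-0.972, 0.359, 0.011, -0.0, -1.224, -0.288], 'qvel': [0.001, -0.003, 0.002, 0.004, 0.002, -0.0], 'tau': [-0.001, -58.416, 29.375, 7.016, 0.01, -0.0], 'tcp_pos': [206.272, -642.201, 188.504], 'eef_rot': [-0.155, 0.988, 0.001, -0.0], 'contact_force': [-0.008, -0.029, 0.066], 'moment': [0.107, -0.059, 0.019], 'finger_force': 0.0, 'width': 87.519}
{'fx': 304.9599884679915, 'fy': 304.9599884679915, 'cx': 259.7728853400919, 'cy': 194.91018590452606, 'T_tool_cam': array([[ 9.02574105e-04,  9.68838954e-01,  2.47689861e-01,
         6.71150346e+01],
       [ 9.99998662e-01, -1.21231312e-03,  1.09799922e-03,
        -3.01224548e-01],
       [ 1.36406209e-03,  2.47688538e-01, -9.68838752e-01,
        -1.96601987e+02],
       [ 0.00000000e+00,  0.00000000e+00,  0.00000000e+00,
         1.00000000e+00]])}
```

View pics/top0.png

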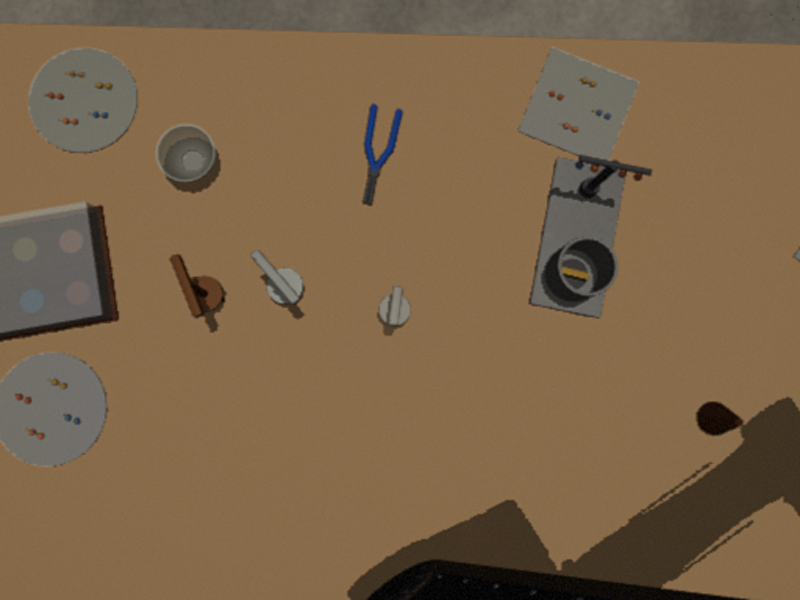

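View pics/side0.png

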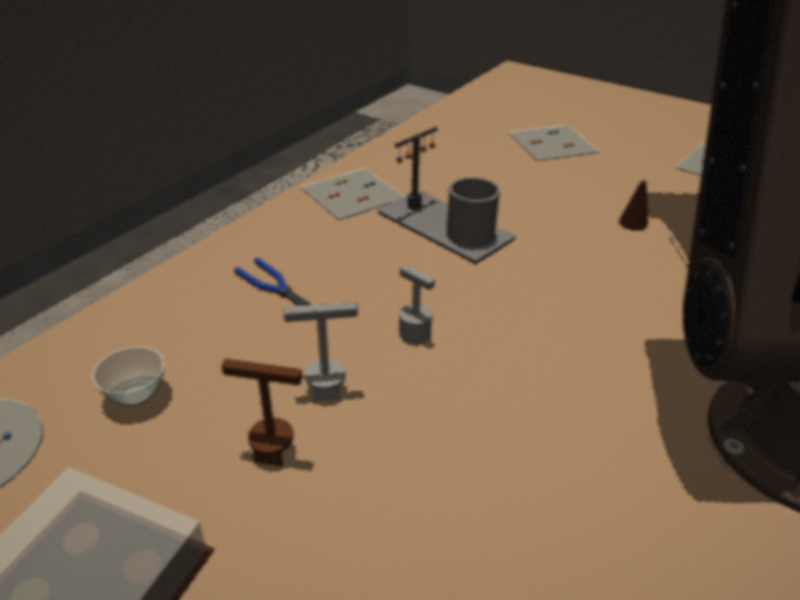

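Top view (800x600): brown look-alike at (190,285), silver long-bar T at (275,278), and the short-bar stamp with the round foot at (395,305). The silver long-bar one fits the key because it is steel and has a long cross-bar and a disc above the jaws. The tube is at (580,270), with the brass bar inside it at (575,273). I'll confirm this in one enlarged crop.

```bash
python3 - <<'E'
import numpy as np,cv2
t=np.load("pics/top0.npy");s=np.load("pics/side0.npy")
def crop(im,x,y,w,h,k): return cv2.resize(np.clip(im[y:y+h,x:x+w,::-1]*1.5,0,255).astype(np.uint8),None,fx=k,fy=k,interpolation=cv2.INTER_CUBIC)
# 400x300 tiles: top key(150,150,50x37.5) tube, side key, tree
a=crop(t,150,150,50,37,8); b=crop(t,330,90,75,112,4)
c=crop(s,170,180,75,80,5)
H=600;W=800
o=np.zeros((H,W,3),np.uint8)
o[:296,:400]=a; o[:448,400:700]=b; o[300:600,:375]=c[:300]
cv2.imwrite("pics/crop1.png",o)
E
```

```text
(no output)
```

View pics/crop1.png

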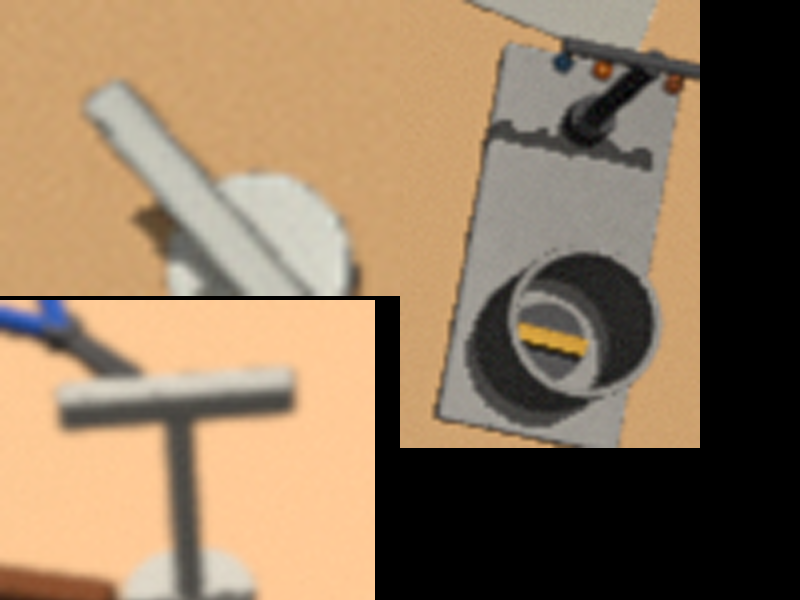

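Crop: the long-bar silver T is confirmed as the key. One bar end is at top px (163.4,162.2), the rim centre is about (376.5,170.7) and the brass bar is about (368,174.5).

```bash
cat > h.py <<'E'
import numpy as np,cv2
from plant import bot
from scipy.spatial.transform import Rotation as R
def cam(name,st=None):
    c=bot.get_calibration(name)
    if name=="wrist":
        T=np.eye(4);T[:3,:3]=R.from_quat(st["eef_rot"]).as_matrix();T[:3,3]=st["tcp_pos"]
        V=np.linalg.inv(T@c["T_tool_cam"])
    else: V=np.array(c["view"])
    return c,V
def px2w(c,V,u,v,z):
    d=np.array([(u-c["cx"])/c["fx"],-(v-c["cy"])/c["fy"],-1]); M=np.linalg.inv(V)
    o=M[:3,3]; w=M[:3,:3]@d; return o+w*(z-o[2])/w[2]
def w2px(c,V,p):
    q=V[:3,:3]@np.asarray(p,float)+V[:3,3]; return np.array([c["cx"]-c["fx"]*q[0]/q[2],c["cy"]+c["fy"]*q[1]/q[2]])
def quat(a): # tool down, closing line (tool y) along world angle a
    y=np.array([np.cos(a),np.sin(a),0]);z=np.array([0,0,-1.]);x=np.cross(y,z)
    return R.from_matrix(np.c_[x,y,z]).as_quat()
E
python3 - <<'E'
from h import *
c,V=cam("top"); k=1/1.5625
P=lambda u,v,z:print(np.round(px2w(c,V,u,v,z),1))
P(163.4,162.2,140);P(295*k,300*k,140);P(285*k,286*k,38)
print("tube");P(376.5,170.7,100);P(330+(553-400)/4,90+338/4,26);P(330+(519-400)/4,90+331/4,26);P(330+(587-400)/4,90+346/4,26)
P(395*k,305*k,100)
print("post");P(330+(585-400)/4,90+125/4,10)
st=bot.read_state();print(R.from_quat(st["eef_rot"]).as_matrix().round(2))
for a in (-np.pi/2,0.8,0.8+np.pi,0.8-np.pi): print(a,bot.solve_ik([600,140,230],quat(a)),bot.solve_ik([550,-170,300],quat(a)))
E
```

```text
[570.5 298.1 140. ]
[508.3 242.4 140. ]
[538.4 269.7  38. ]
tube
[ 568.4 -165.7  100. ]
[ 569.7 -166.8   26. ]
[ 573.5 -146.6   26. ]
[ 565.4 -187.    26. ]
[508.1 106.9 100. ]
post
[ 702.8 -191.1   10. ]
[[-0.95 -0.31 -0.  ]
 [-0.31  0.95  0.  ]
 [ 0.    0.   -1.  ]]
-1.5707963267948966 [ 0.54579744  0.2398245  -0.06229373  0.         -1.26867809  1.02499888] [ 0.03989286  0.14337739 -0.0278332   0.         -1.39958574  1.53090347]
0.8 [ 0.54579744  0.2398245  -0.06229373  0.         -1.26867809 -2.8873901 ] [ 0.03989286  0.14337739 -0.0278332   0.         -1.39958574 -2.38148551]
3.941592653589793 [ 0.54579744  0.2398245  -0.06229373  0.         -1.26867809  0.25420256] [ 0.03989286  0.14337739 -0.0278332   0.         -1.39958574  0.76010714]
-2.3415926535897933 [ 0.54579744  0.2398245  -0.06229373  0.         -1.26867809  0.25420256] [ 0.03989286  0.14337739 -0.0278332   0.         -1.39958574  0.76010714]
```

Key: bar centre is about (539,270), bar angle 42°. Tube axis is about (568.5,-166), bar about 79°. Next I take wrist looks over both on the way.

```bash
python3 - <<'E'
from h import *
import pickle
L=[]
for p,a in (([568,-166,260],167),([539,270,290],131.9)):
    bot.move_ptp(p,quat(np.radians(a))); st=bot.read_state(); im=bot.camera("wrist"); L.append((st,im)); print(st["t"],st["tcp_pos"],st["joint_pos"][5])
pickle.dump(L,open("w.pkl","wb"))
c,V=cam("wrist",L[0][0]); print(w2px(c,V,[568.5,-166,26]),w2px(c,V,[568.5,-166,100]))
c,V=cam("wrist",L[1][0]); print(w2px(c,V,[539.4,270,140]),w2px(c,V,[570.5,298.1,140]),w2px(c,V,[508.3,242,140]))
k=800/1024
o=np.hstack([L[0][1],L[1][1]])[:,:,::-1]
# crops around targets, 2x: 400 wide each =200px
def cr(im,ctr,w,h,s):
    x=int(np.clip(ctr[0]-w//2,0,512-w));y=int(np.clip(ctr[1]-h//2,0,384-h));print(x,y)
    return cv2.resize(np.clip(im[y:y+h,x:x+w,::-1]*1.4,0,255).astype(np.uint8),None,fx=s,fy=s,interpolation=cv2.INTER_CUBIC)
c0,V0=cam("wrist",L[0][0]);c1,V1=cam("wrist",L[1][0])
o=np.hstack([cr(L[0][1],w2px(c0,V0,[568.5,-166,60]),133,200,3),cr(L[1][1],w2px(c1,V1,[539.4,270,140]),133,200,3)])
cv2.imwrite("pics/w1.png",o)
E
```

```text
2.2583 [ 567.74742442 -166.74485971  259.82970138] -0.27259884464853107
3.9167 [539.26893344 269.28500938 289.96680567] -1.6269147908217996
[259.57664206 166.5062236 ] [259.50445271 176.27898954]
[260.42036372 177.61117448] [260.50528391 212.23260456] [260.39657043 140.9544828 ]
193 70
194 77
```

View pics/w1.png

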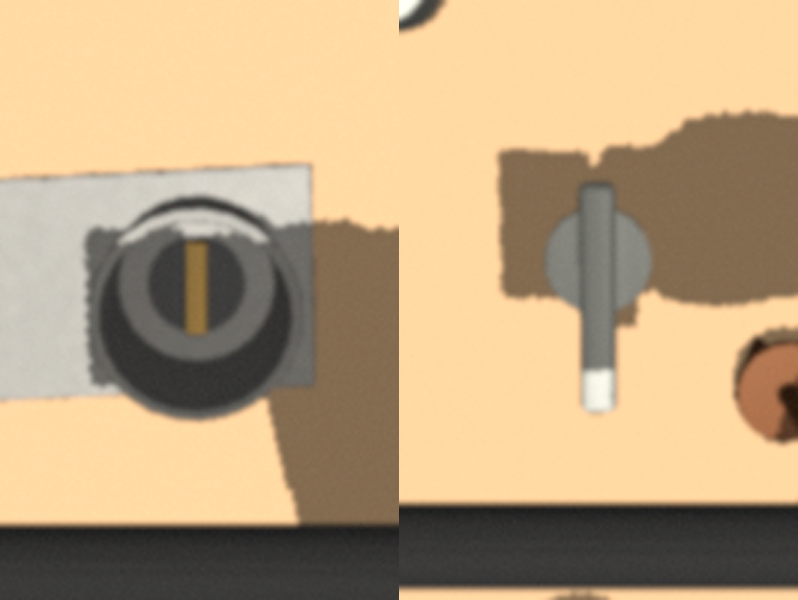

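The wrist view agrees with the top estimate within about 1 mm. The brass bar is at px (258.7,166) against a predicted (259.6,166.5), and parallel to tool x. The key bar runs x≈260, y 139–214, aligned. Grasp now.

```bash
python3 - <<'E'
from h import *
def S():
    s=bot.read_state(); print(round(s["t"],2),*[np.round(s[k],2).tolist() for k in("tcp_pos","contact_force","moment","width","finger_force")])
q=quat(np.radians(131.9))
bot.move_gripper(60)
bot.line_to([539.2,270,113],ori=q); S()
bot.move_gripper(0,60); S()
bot.line_to([539.2,270,230]); S()
bot.move_ptp([568.5,-166,260],quat(np.radians(167))); S()
st=bot.read_state(); im=bot.camera("side"); im2=bot.camera("wrist")
c,V=cam("side"); print(w2px(c,V,[568.5,-166,100]), w2px(c,V,[568.5,-166,260-113]))
np.save("pics/s2.npy",im)
a=cv2.resize(im[20:180,180:380,::-1],None,fx=2,fy=3*2/3)
b=cv2.resize(im2[:,:,::-1],(400,300))
o=np.zeros((620-20,800,3),np.uint8);o[:320,:400]=a;o[:300,400:]=b
cv2.imwrite("pics/p2.png",o[:320])
E
```

```text
6.0 [539.74, 270.38, 113.94] [-0.68, -0.42, -0.31] [0.09, 0.01, -0.01] 60.1 0.0
7.08 [539.2, 270.0, 112.99] [-0.37, -0.1, 0.56] [-0.0, 0.02, 0.03] 0.36 0.0
8.02 [538.62, 269.73, 228.94] [-0.02, -0.29, -0.22] [0.02, 0.04, 0.0] 0.47 0.0
9.62 [568.65, -165.39, 259.69] [-1.13, 0.63, 0.42] [0.01, 0.09, -0.02] 0.11 0.0
[303.63382928 120.46170648] [305.08806105 103.94792209]
```

View pics/p2.png

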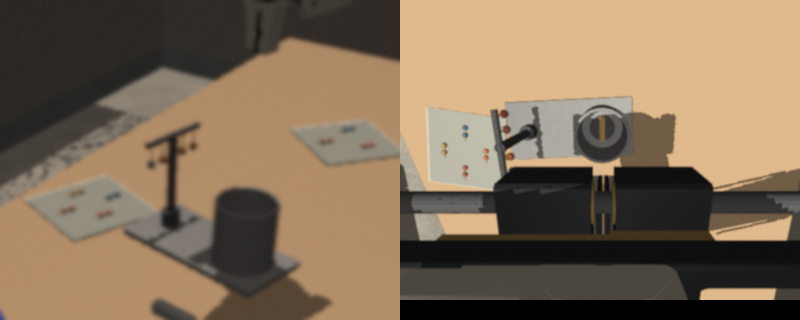

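The fingers closed on nothing (width about 0). In the side view the fingertips sit at crop (265,50), higher than I expect. I check that against the projection and check the key's condition.

```bash
python3 - <<'E'
from h import *
c,V=cam("side")
for z in (100,147,200,260,300,340): print(z,w2px(c,V,[568.5,-166,z]).round(1))
im=np.load("pics/s2.npy")
a=cv2.resize(im[0:150,200:400,::-1],None,fx=4,fy=4,interpolation=cv2.INTER_CUBIC)[:300]
b=cv2.resize(im[150:300,100:300,::-1],None,fx=2,fy=2)
o=np.zeros((600,800,3),np.uint8);o[:300]=a;o[300:,:400]=b;o[300:556,400:741]=cv2.resize(bot.camera("top")[:,:,::-1],(341,256))
cv2.imwrite("pics/p3.png",np.clip(o*1.5,0,255))
E
```

```text
100 [303.6 120.5]
147 [305.1 103.9]
200 [306.8  84.3]
260 [308.9  60.7]
300 [310.4  44. ]
340 [311.9  26.5][ WARN:0@1.064] global loadsave.cpp:1063 imwrite_ Unsupported depth image for selected encoder is fallbacked to CV_8U.
```

View pics/p3.png

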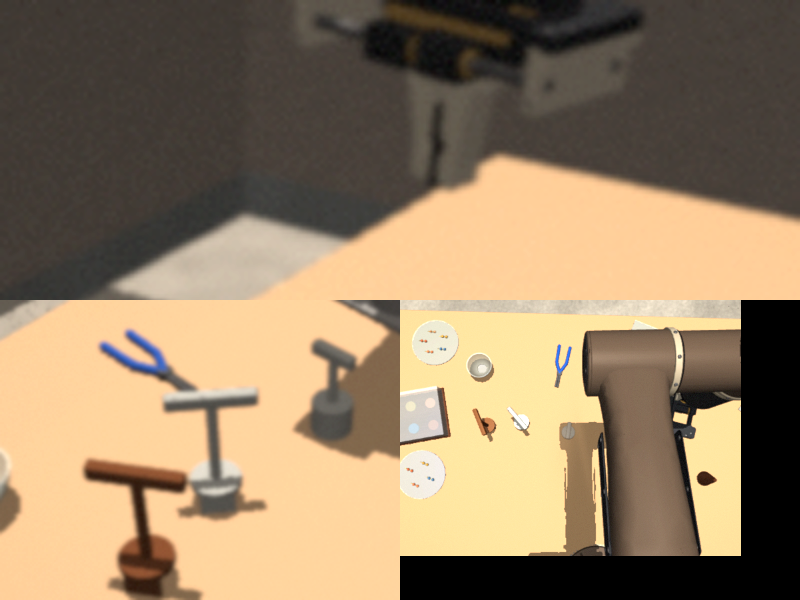

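Wrist-camera scale and lateral position agree with the reported pose. In the side view, though, the fingertips at px (308.7,46.7) mean z≈293, against a reported TCP of 260. The real fingertips therefore sit about 33 mm short of the TCP, so they closed just above the key (tips about 146, bar top 140). The key is still standing untouched. I go lower under force guard and look before closing.

```bash
python3 - <<'E'
from h import *
def S():
    s=bot.read_state(); print(round(s["t"],2),*[np.round(s[k],2).tolist() for k in("tcp_pos","contact_force","moment","width","finger_force")]);return s
q=quat(np.radians(131.9))
bot.move_ptp([539.4,270,200],q); bot.move_gripper(60)
bot.line_to([539.4,270,105]); S()
for z in (97,89,82):
    bot.line_to([539.4,270,z],60)
    if abs(S()["contact_force"][2])>4: print("contact");break
im=bot.camera("side")
c,V=cam("side")
for z in (80,113,140): print(z,w2px(c,V,[539.4,270,z]).round(1))
x,y=160,150
a=cv2.resize(im[y:y+120,x:x+160,::-1],None,fx=5,fy=5,interpolation=cv2.INTER_CUBIC)
cv2.imwrite("pics/p4.png",np.clip(a*1.5,0,255).astype(np.uint8))
E
```

```text
13.28 [539.99, 270.33, 105.76] [-0.42, 0.4, -0.08] [0.01, -0.01, 0.02] 60.14 0.0
13.56 [539.32, 269.98, 97.05] [-0.09, -0.21, -0.51] [0.08, 0.05, 0.05] 59.78 0.0
13.84 [539.11, 269.74, 88.48] [0.09, -0.56, -0.4] [-0.04, 0.01, 0.01] 59.93 0.0
14.11 [539.09, 269.74, 81.43] [-0.6, 0.03, 0.09] [0.01, 0.01, -0.04] 59.87 0.0
80 [206.6 220.4]
113 [205.7 207.4]
140 [204.9 196.3]
```

View pics/p4.png

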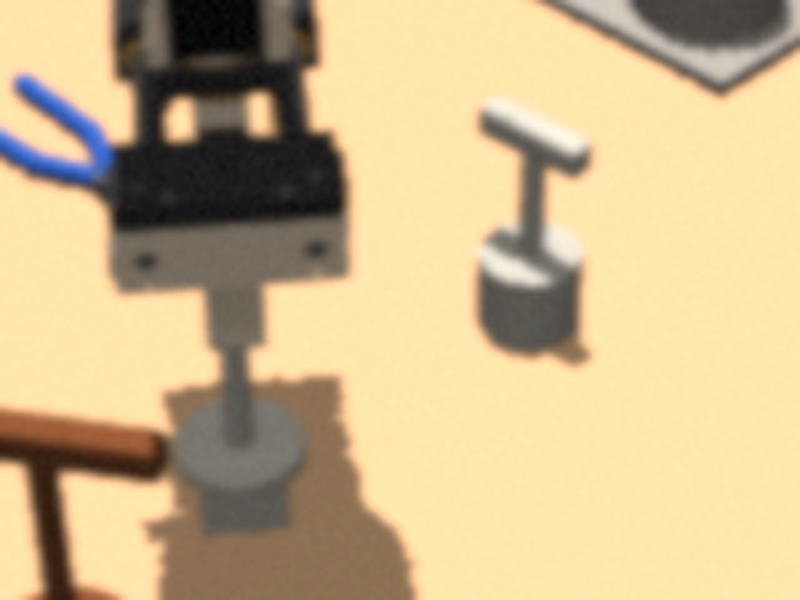

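The finger tip is at crop (235,350), the bar is hidden between the fingers, and only stem shows below. That fits the ~33 mm offset, so I close and lift a little.

```bash
python3 - <<'E'
from h import *
def S():
    s=bot.read_state(); print(round(s["t"],2),*[np.round(s[k],2).tolist() for k in("tcp_pos","contact_force","moment","width","finger_force")]);return s
c,V=cam("side")
for d in (-36,36):
  for z in (80,113): print(d,z,w2px(c,V,[539.4-.67*d,270+.74*d,z]).round(1))
bot.line_to([539.4,270,80],60)
bot.move_gripper(0,60)
s=S()
if 10<s["width"]<20:
    bot.line_to([539.4,270,110],60); bot.pause(.2); S()
E
```

```text
-36 80 [205.7 208.9]
-36 113 [204.8 196. ]
36 80 [207.6 232.7]
36 113 [206.7 219.6]
15.22 [539.43, 269.88, 80.0] [0.41, -0.93, 0.01] [-0.16, -0.1, -0.03] 13.79 59.99
16.07 [539.14, 269.83, 109.55] [0.05, 0.51, -4.37] [0.05, 0.03, -0.0] 13.49 59.98
```

Held (width 13.5, weight 4.4 N), with the key's underside at TCP−80. Next I carry it over the tube and lower under guard to TCP 90, which puts the key on the floor at z=10.

```bash
python3 - <<'E'
from h import *
def S():
    s=bot.read_state(); print(round(s["t"],2),*[np.round(s[k],2).tolist() for k in("tcp_pos","contact_force","moment","width","finger_force")]);return s
q=quat(np.radians(167))
bot.line_to([539.4,270,250],200)
bot.move_ptp([568.8,-166.2,250],q); 
bot.line_to([568.8,-166.2,205]); im=bot.camera("side"); S()
ok=True
for z in list(range(190,120,-15))+[118,112,106,102,99,96,94,92,91,90,89]:
    bot.line_to([568.8,-166.2,z],60); s=bot.read_state()
    f=s["contact_force"]
    if np.linalg.norm(f-np.array([0,0,-4.2]))>6: print("contact at",z);break
S()
im2=bot.camera("side")
cr=lambda i:cv2.resize(i[40:190,240:340,::-1],None,fx=4,fy=4,interpolation=cv2.INTER_CUBIC)
cv2.imwrite("pics/p5.png",np.clip(np.hstack([cr(im),cr(im2)])*1.5,0,255).astype(np.uint8))
E
```

```text
19.02 [569.67, -165.99, 206.1] [0.3, -0.48, -3.72] [0.01, 0.02, -0.01] 13.34 59.98
contact at 89
23.88 [569.23, -166.36, 89.95] [-2.17, 0.5, 5.45] [0.34, 0.96, -0.06] 13.58 59.99
```

View pics/p5.png

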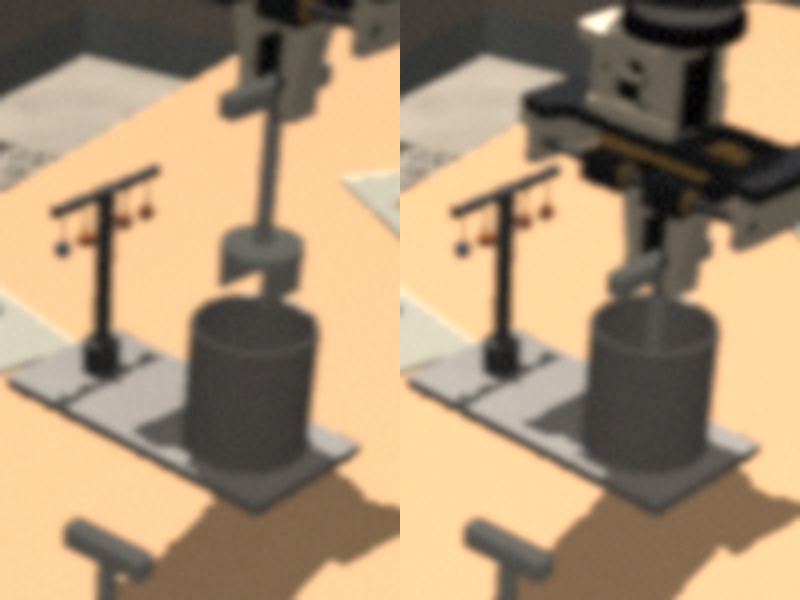

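Right panel: the key is down in the tube. It touched the floor at TCP 89–90 with no stop at 106, so the jaws straddle the bar. Next I turn clockwise under moment guard.

```bash
python3 - <<'E'
from h import *
p=[568.8,-166.2,91]
bot.line_to(p,60); bot.move_ptp(p,quat(np.radians(150)))
a=150
while a>78:
    a-=6 if a>104 else 2
    bot.move_ptp(p,quat(np.radians(a))); bot.pause(.05); s=bot.read_state()
    y=R.from_quat(s["eef_rot"]).as_matrix()[:,1]; m=s["moment"]
    print(a,round(s["t"],2),"act",round(np.degrees(np.arctan2(y[1],y[0])),1),np.round(m,2),np.round(s["contact_force"],1),round(s["width"],1))
    if abs(m[2])>0.4 or s["t"]>38: break
E
```

```text
144 24.86 act 144.3 [ 0.01  0.07 -0.05] [ 0.1 -0.4 -4.6] 13.3
138 25.16 act 138.3 [-0.14 -0.41  0.  ] [ 1.4  0.1 -4.3] 14.0
132 25.46 act 132.3 [-0.16 -0.73  0.03] [ 1.2 -0.4 -5. ] 13.5
126 25.76 act 126.3 [-0.23 -0.66  0.06] [ 1.5 -0.  -3.8] 13.7
120 26.06 act 120.3 [-0.2  -0.56  0.02] [ 0.9 -0.3 -3.7] 13.6
114 26.36 act 114.3 [-0.27 -0.47  0.03] [ 0.8 -1.3 -4.1] 13.6
108 26.66 act 108.3 [-0.24 -0.29  0.01] [ 1.  -1.4 -3.9] 13.4
102 26.96 act 102.3 [-0.12 -0.18  0.05] [ 0.1 -0.9 -4. ] 13.6
100 27.26 act 100.1 [-0.06 -0.13  0.06] [ 0.6  0.3 -4.5] 13.3
98 27.56 act 98.1 [-0.04 -0.11  0.1 ] [ 0.9  0.6 -3.8] 13.2
96 27.86 act 96.1 [ 0.09 -0.13  0.07] [ 0.9  0.5 -4.1] 13.5
94 28.16 act 94.1 [ 0.08 -0.08  0.04] [ 0.9  0.  -4.8] 13.4
92 28.46 act 92.1 [ 0.13 -0.07  0.36] [ 0.   0.5 -4.8] 13.9
90 28.76 act 90.1 [ 0.06 -0.01  0.67] [-0.2  0.2 -4.6] 13.7
```

The moment stays under 0.1 N m until a=94°, then climbs to 0.67 N m. The stop was expected at ≈96°, so it is met. I ease off the strain, set the key down, release and retreat.

```bash
python3 - <<'E'
from h import *
def S():
    s=bot.read_state(); print(round(s["t"],2),*[np.round(s[k],2).tolist() for k in("tcp_pos","contact_force","moment","width","finger_force")]);return s
p=[568.8,-166.2,91]
bot.move_ptp(p,quat(np.radians(93)));S()
bot.line_to([568.8,-166.2,90],30);S()
bot.move_gripper(50);S()
bot.line_to([568.8,-166.2,230],120);S()
i1=bot.camera("side");i2=bot.camera("wrist");s=bot.read_state()
c,V=cam("wrist",s);print(w2px(c,V,[568.8,-166.2,150]))
a=cv2.resize(i1[40:240,200:400,::-1],(400,400));b=cv2.resize(i2[80:240,180:340,::-1],(400,400),interpolation=cv2.INTER_CUBIC)
cv2.imwrite("pics/p6.png",np.clip(np.hstack([a,b])*1.5,0,255).astype(np.uint8))
E
```

```text
29.01 [568.76, -166.2, 90.96] [-0.35, 0.99, -5.21] [0.12, -0.04, 0.22] 13.58 60.0
29.26 [569.07, -166.29, 90.45] [-0.33, 0.5, -0.05] [0.25, 0.33, 0.12] 13.39 60.0
30.07 [568.82, -166.18, 89.98] [0.02, -0.11, 0.07] [-0.01, 0.04, -0.0] 49.77 0.0
31.38 [568.34, -166.1, 229.1] [0.02, -0.42, 0.99] [-0.04, -0.09, -0.0] 50.01 0.0
[260.54606722 191.70617401]
```

View pics/p6.png

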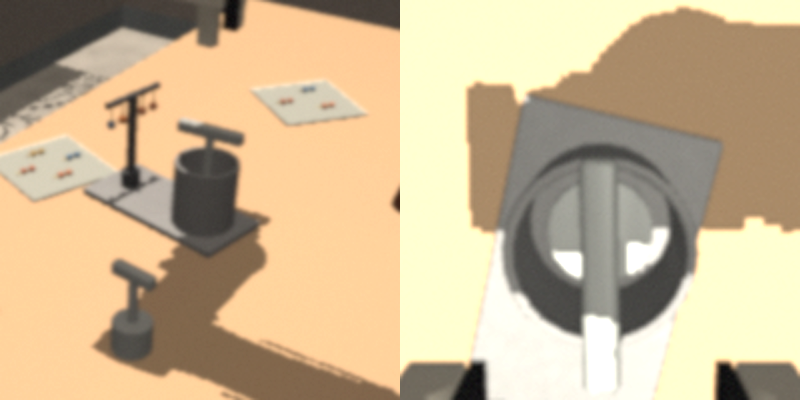

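The key stands upright in the tube at crop (205,185), with its cross-bar ~76° from the bar's zero direction (0.8 rad + 27° play = 73°). The stamp is untouched and the gripper is clear.

```bash
python3 -c "
from plant import bot
print(bot.close_job())"
```

```text
the job is handed in; nothing more can be done
None
```

The job is handed in: I turned the lock bar clockwise until it met its stop, released the key standing upright in the tube, and left the stamp untouched. The bar itself is hidden under the key, so "locked" rests on the firm moment rise at the expected angle. My first grasp closed on empty air just above the key and disturbed nothing; the arm was clear at about 31 s.

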